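# Hook the bar tray out from under the rack and put the muddler away

## Robot

A 6-joint arm with a two-finger parallel gripper is mounted at the origin on the work surface. World frame = base frame: x ahead of the robot, y to its left, z up, the work surface at z = 0. Lengths are in m, angles in rad, forces in N, time in s.
With the tool pointing down it reaches from about 0.3 to 0.875 m from the base axis. Payload 6.4 kg.
Tool frame: the origin (TCP) lies at the very end of the fingers, on their centre line; the grasp point (between the pads) lies 19 mm behind it; z points along the fingers, x is the direction in which the jaws open and shut, and the axes are right-handed (so a half turn about z gives the same grasp; the last joint's range is limited). The gripper opens to 85 mm and grips with 20 to 120 N. Pads are 22 mm wide; open, the fingers measure 114 mm over their backs; the gripper's body (76 mm by 85 mm) begins 54 mm behind the grasp point. The pads swing forward as they close: fully open they stand 13 mm farther back than shut.
Start: joints at [1.138, 0.181, 1.607, -0, 1.354, -0.206], TCP at [0.129, 0.56, 0.231] pointing down, gripper open.
Joint ranges: [-2.99, 2.99], [-0.89, 2.07], [0.3, 2.58], [-1.14, 4.28], [0, 2.63], [-3.12, 3.12]. Speed limits (rad/s): [2.57, 2.57, 3.01, 3.14, 3.14, 3.14].

## Interface

Orientations are given as a unit quaternion [x, y, z, w].
In Python, from workcell import * gives the robot as it stands.
- The arm moves only by the tool carry_out, never from a script. Its argument "deltas" is a list of rows, each a list of 3 entries, a list of its own where there are three numbers: the shift along the tool's x, y, z in mm, then the turn, a rotation vector about the tool's x, y, z in degrees, then the closure, from 0 (fully open) to 1 (shut). In form: [[[x, y, z], [rx, ry, rz], hand], ...]. A call has 1 to 12 rows; each row shifts and turns the commanded pose from where the row before left it, along the tool's axes as they then stand; what a row does not reach is not made up. A row lasts 1/8 s, in which the tool goes at most 62.5 mm and 10.7 degrees, less where a joint would pass 70% of its speed; a pose out of reach is approached as far as the arm can. A call with a gripper value outside its range is refused whole. The fingers move at their own pace and stop on an object; the grip force is fixed at half the most. Time passes only in rows, so rows that do not move let the fingers close. It gives the time, the measured TCP pose, the force and the opening at its end, in the units of the state.
- sense(): the state, without advancing time (a new reading comes with each control period).
- get_image(name): name is "side" or "top"; returns a dict with "img" (400x640x3 uint8, blue, green, red), "intrinsics" (3x3 intrinsics, pixels), "extrinsics" (4x4, takes a point from camera to world coordinates). Camera axes: x right, y up, looking along -z (the intrinsics and any distortion apply to the point x, -y, -z); pixel columns grow to the right and rows downward; lengths in m; the calibration is good to about 2 mm. A picture is of the moment at which its call begins. There is no depth.
- job_done(): hands the job in, once; it reports no verdict.
The state is a dict: "time": time; "joint_positions": joint angles; "dq": joint speeds; "tau": joint torques, N m; "tcp_pos": TCP position; "ee_rot": TCP orientation; "ft_force": force on the tool from outside, world axes, zero at the start; "moment": the same for the moment, N m; "opening": finger opening in m.
Only numpy, scipy, OpenCV 4.12 (cv2) and the standard library are available. Lean on these libraries where they do the work, as an engineer would, in place of code of your own. Each camera call takes 0.05 s, during which the arm holds its last target.

## Task

Reach in at a slant under the wire rack, hook your fingertips behind the far lip of the steel bar tray and draw it towards you, by that lip, until it stands square against the rubber buffer and has pressed it in a little (a few millimetres, not squashed). Then pick up the wooden muddler and lay it flat in the tray's long compartment, lowering it in, not dropping it. Do not bump the rack, topple the jigger in the tray, or disturb the other things on the bar.

Things in the scene. Friction and masses are not known exactly. Their poses are not given: they have to be found in the camera images.
- tray: Low open brushed-steel tray, 150 mm in its x by 270 mm in its y, loose on the counter, about 0.7 kg in all (weight and friction vary by about a third). Origin: centre of its underside; x points to the far side, away from the robot. Walls and floor 4 mm thick, front and side walls 34 mm high, far wall 42 mm. At the start its last 10 to 30 mm are under the wire rack
- tray_lip: The tray's far wall, 5 mm thick, 270 mm wide, its top edge 42 mm above the counter. Origin: middle of the top edge of its outer (far) face; axes as the tray's, so that the fingertips go to its +x side. Nothing stands behind it for 70 mm
- tray_front (a point): Middle of the outer face of the tray's front wall, 17 mm above the counter; axes as the tray's
- tray_slot (a point): Centre of the floor of the tray's long compartment (204 mm in y, 142 mm in x), 4 mm above the counter; axes as the tray's. A 30 mm high divider on its +y side parts it from a short compartment (54 mm in y) in which a jigger stands
- rack: Fixed wire rack of steel bars along y, 600 mm wide, 125 mm deep, on four corner legs, upturned glasses on top. Origin: on the counter below the middle of its front rail; x points to the far side. Underside of the front rail (12 mm thick) 200 mm above the counter; the space below is free
- dock: Fixed steel angle in front of the robot that carries the rubber buffer. Origin: on the counter, below the middle of the buffer's face at rest; x points away from the robot, towards the tray; turned by at most 5 degrees. 360 mm wide in y, 34 mm high
- buffer (a joint): How far the black rubber buffer bar (340 mm wide, 6 to 30 mm above the counter, facing the tray) is pressed in towards the robot, m: 0 at rest, 0.016 at its end stop. Springy, 0.7 N per mm; the tray's friction holds part of the compression when let go
- muddler_mid (a point): Centre of the muddler, a beech bar 170 mm long lying along its x, 20 mm above what it lies on. Square grip 30 mm wide and high (from 67 mm behind the centre to 35 mm ahead) between a 40 mm square head (+x end, 50 mm long) and butt (20 mm long). 0.15 kg. Lies left or right of the tray; the shaker stands on the other side
- jigger: Small steel jigger, 40 mm wide, 62 mm tall, upright in the tray's short compartment; origin at its underside, z up
- shaker: Steel shaker, 86 mm wide, 172 mm tall, bystander, origin at its underside
- tumbler_a: Glass tumbler, 72 mm wide, 90 mm tall, bystander, origin at its underside
- tumbler_b: Glass tumbler, 72 mm wide, 90 mm tall, bystander, origin at its underside
- syrup: Amber syrup bottle, 68 mm wide, 200 mm tall, bystander, origin at its underside
- bar_spoon: Steel bar spoon lying, 200 mm long, bystander, origin at its underside

How it is judged:
On the way, in this order (a step that is already met when the one before it is completed fails the run):
1. the tray is being drawn out by its far lip: it has moved over 30 mm with the fingers pressing on the lip (distance of tray from where it was at the start of the episode above 0.03 m and contact force between the fingers and tray_lip above 0.5 N).
2. drawn by the lip, the tray has pressed the buffer in by more than 2 mm (value of joint buffer above 0.002 m and contact force between the fingers and tray_lip above 0.5 N), for 0.1 s.
3. the muddler is lifted in the fingers, over 50 mm above the counter (height (world z) of muddler_mid above 0.05 m and contact force between the fingers and muddler above 0.5 N), for 0.1 s.
At the end, for the whole second after the job is handed in: Tray flat, square to the buffer within 0.15 rad, its front within 12 mm of the buffer's rest face and within 120 mm of its middle sideways; muddler flat within 7 degrees in the long compartment, its centre less than 30 mm above that floor; both at rest (x of tray_front in the frame of dock below 0.012 m and y of tray_front in the frame of dock between -0.12 and 0.12 m and angle between the x axis of tray and the x axis of dock, either way round below 0.15 rad and angle between tray's own z axis and vertical below 0.05 rad and x of muddler_mid in the frame of tray_slot between -0.055 and 0.055 m and y of muddler_mid in the frame of tray_slot between -0.06 and 0.06 m and z of muddler_mid in the frame of tray_slot below 0.03 m and angle between muddler_mid's own x axis and vertical between 1.45 and 1.69 rad and linear speed of each of tray, muddler below 0.02 m/s); the robot touches nothing.
It fails at once if the buffer is squashed by more than 12 mm (value of joint buffer above 0.012 m).
It fails at once if the robot bumps the rack with over 10 N (contact force between any of the arm, the fingers and rack above 10 N).
It fails at once if the jigger topples (angle between jigger's own z axis and vertical above 0.6 rad).
It fails at once if the muddler drops freely into the tray (faster than 0.6 m/s, out of the fingers) (x of muddler_mid in the frame of tray_slot between -0.055 and 0.055 m and y of muddler_mid in the frame of tray_slot between -0.06 and 0.06 m and linear speed of muddler above 0.6 m/s and contact force between the fingers and muddler below 0.1 N).
It fails at once if a bystander is moved by more than 30 mm (distance of any of shaker, tumbler_a, tumbler_b, syrup, bar_spoon from where it was at the start of the episode above 0.03 m).
It also fails if it takes over 72 s, if anything falls off the work surface, if the arm or the gripper's body presses on something with over 40 N, if the wrist force passes 120 N, or if a joint passes its speed limit or range.

## Working session

There is one attempt and no reset: what is moved stays moved. The work goes in short steps, Python scripts to look and compute and a tool call to move; the robot and the scene stay as the last step left them, time stands still between calls to the robot, and variables do not carry over. Pictures are saved under pics/ and viewed, and the job is handed in when it is done.

Besides the shell and the picture viewer there is one more tool, called as a command line: name --argument value ..., lists and objects as JSON in quotes. carry_out: Moves the arm, as the interface text tells. Its arguments: {"type":"object","properties":{"deltas":{"type":"array","items":{"type":"array"}}},"required":["deltas"]}

```bash
mkdir -p pics; python3 - <<'E'
from workcell import *
import cv2
s=sense();print(s['time'],s['tcp_pos'],s['ee_rot'],s['opening'],s['ft_force'])
for n in('side','top'):
    d=get_image(n);cv2.imwrite(f'pics/{n}0.png',d['img']);print(n,d['intrinsics'],d['extrinsics'],[k for k in d])
E
```

```text
0.0 [0.12904556 0.55977701 0.23040333] [ 7.82581430e-01  6.22547649e-01 -7.62177997e-04  3.85450550e-04] 0.08514000117223619 [ 0.38417706 -0.45015427  0.3283405 ]
side [[386.09496578   0.         317.24349451]
 [  0.         386.09496578 200.23211511]
 [  0.           0.           1.        ]] [[ 0.72782228  0.44435243 -0.52232715 -0.00540122]
 [-0.68543146  0.44759251 -0.57432104 -0.60798844]
 [-0.02141123  0.77602311  0.63034093  0.74882457]
 [ 0.          0.          0.          1.        ]] ['img', 'intrinsics', 'extrinsics']
top [[457.5555634    0.         323.2163723 ]
 [  0.         457.5555634  197.89558455]
 [  0.           0.           1.        ]] [[-0.01878368  0.98922599 -0.14518647  0.34742949]
 [-0.99978219 -0.01726264  0.01172933  0.00818349]
 [ 0.00909666  0.14537517  0.98933478  1.39597719]
 [ 0.          0.          0.          1.        ]] ['img', 'intrinsics', 'extrinsics']
```

View pics/top0.png

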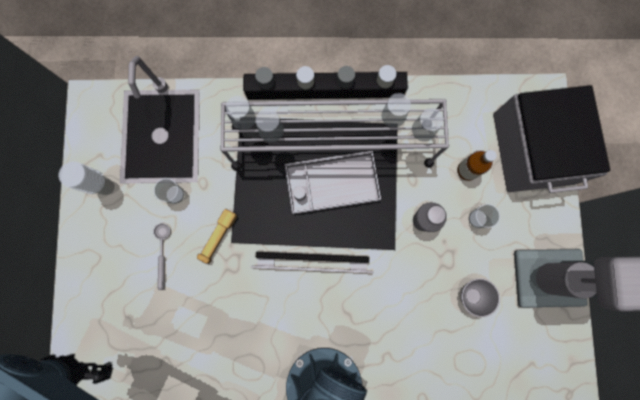

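View pics/side0.png

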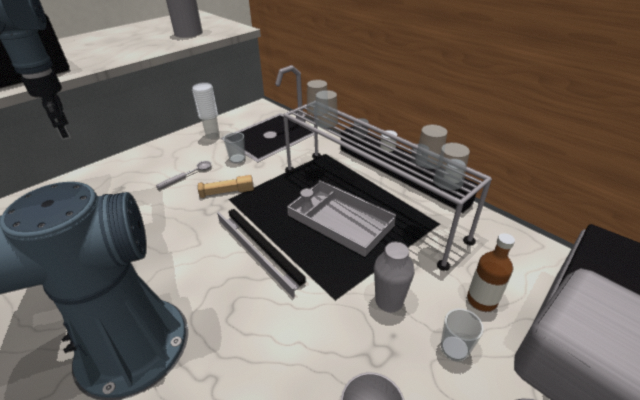

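The top view shows the tray around px (335,182) with its far edge under the rack, the buffer at (312,258), the muddler at (217,236) and the jigger at the tray's left end. I'll enlarge it.

```bash
python3 - <<'E'
import cv2
t=cv2.imread('pics/top0.png');s=cv2.imread('pics/side0.png')
cv2.imwrite('pics/t1.png',cv2.resize(t[90:285,190:450],None,fx=3,fy=3,interpolation=cv2.INTER_CUBIC))
cv2.imwrite('pics/s1.png',cv2.resize(s[90:300,180:440],None,fx=2.8,fy=2.8,interpolation=cv2.INTER_CUBIC))
E
cat > h.py <<'E'
import numpy as np,cv2
from workcell import *
K={'side':np.array([[386.09496578,0,317.24349451],[0,386.09496578,200.23211511],[0,0,1]]),'top':np.array([[457.5555634,0,323.2163723],[0,457.5555634,197.89558455],[0,0,1]])}
E={'side':np.array([[0.72782228,0.44435243,-0.52232715,-0.00540122],[-0.68543146,0.44759251,-0.57432104,-0.60798844],[-0.02141123,0.77602311,0.63034093,0.74882457]]),'top':np.array([[-0.01878368,0.98922599,-0.14518647,0.34742949],[-0.99978219,-0.01726264,0.01172933,0.00818349],[0.00909666,0.14537517,0.98933478,1.39597719]])}
def back(n,u,v,z):
    k=K[n];d=np.array([(u-k[0,2])/k[0,0],-(v-k[1,2])/k[1,1],-1.]);d=E[n][:,:3]@d;o=E[n][:,3]
    return o+d*(z-o[2])/d[2]
def proj(n,p):
    c=E[n][:,:3].T@(np.asarray(p,float)-E[n][:,3]);k=K[n]
    return np.array([k[0,2]+k[0,0]*c[0]/-c[2],k[1,2]-k[1,1]*c[1]/-c[2]])
E
```

```text
(no output)
```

View pics/t1.png

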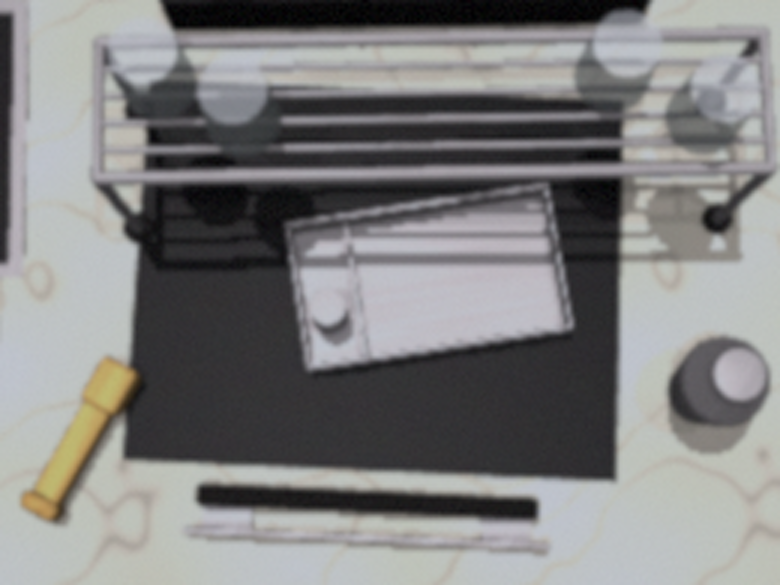

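View pics/s1.png

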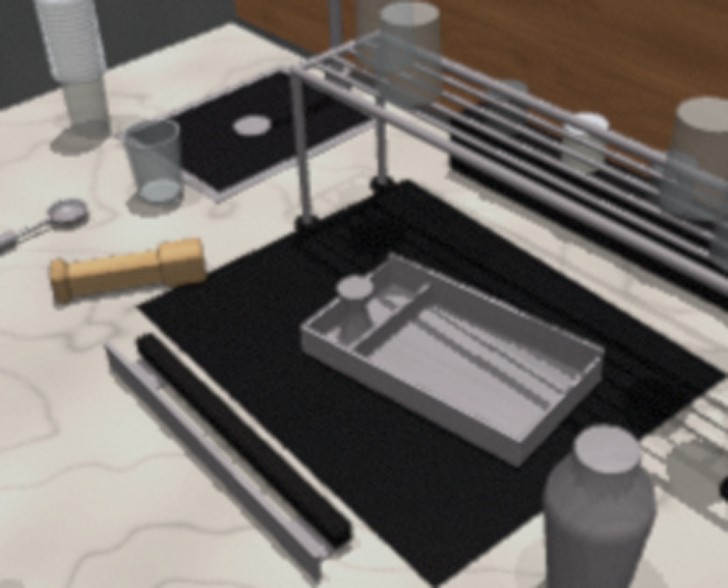

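```bash
python3 - <<'E'
from h import *
T=lambda x,y:(190+x/3,90+y/3)
S=lambda x,y:(180+x/2.8,90+y/2.8)
def p(l,n,uv,z): print(l,n,np.round(back(n,*uv,z),4))
for l,xy,z in [('FL',(287,224),.042),('FR',(549,184),.042),('fl',(308,372),.034),('fr',(573,328),.034),
 ('bufL',(200,503),.03),('bufR',(537,518),.03),('bufLtopfar',(203,486),.03),('bufRtopfar',(537,498),.03),('railL',(97,178),.206),('railR',(772,171),.206),('rail mid',(435,174),.206),
 ('mudhead',(124,368),.04),('mudbutt',(40,515),.04),('headNW',(108,357),.04),('headNE',(144,376),.04),('buttSW',(22,503),.04),('buttSE',(58,518),.04),('divider far',(347,224),.03),('divf',(366,361),.03),('jig top',(330,310),.062),('shaker',(740,374),.172)]:p(l,'top',T(*xy),z)
for l,xy,z in [('FL',(392,255),.042),('FR',(604,350),.042),('fl',(302,328),.034),('fr',(519,447),.034),('railL',(292,70),.206),('bufL',(150,335),.03),('bufR',(350,525),.03),('jig top',(355,287),.062),('frbot',(519,464),0)]:p(l,'side',S(*xy),z)
E
```

```text
FL top [0.6496 0.1037 0.042 ]
FR top [ 0.6865 -0.1619  0.042 ]
fl top [0.5002 0.0843 0.034 ]
fr top [ 0.5399 -0.1818  0.034 ]
bufL top [0.3727 0.1921 0.03  ]
bufR top [ 0.3519 -0.1398  0.03  ]
bufLtopfar top [0.3893 0.1892 0.03  ]
bufRtopfar top [ 0.3714 -0.1405  0.03  ]
railL top [0.6575 0.2604 0.206 ]
railR top [ 0.6541 -0.341   0.206 ]
rail mid top [ 0.6563 -0.0399  0.206 ]
mudhead top [0.5068 0.2663 0.04  ]
mudbutt top [0.3638 0.3467 0.04  ]
headNW top [0.518  0.2823 0.04  ]
headNE top [0.4984 0.2465 0.04  ]
buttSW top [0.3758 0.3645 0.04  ]
buttSE top [0.3606 0.3291 0.04  ]
divider far top [0.6512 0.0436 0.03  ]
divf top [0.5107 0.0264 0.03  ]
jig top top [0.558  0.0606 0.062 ]
shaker top [ 0.476  -0.3112  0.172 ]
FL side [0.6508 0.0984 0.042 ]
FR side [ 0.6896 -0.1634  0.042 ]
fl side [0.5052 0.08   0.034 ]
fr side [ 0.5375 -0.1867  0.034 ]
railL side [0.6574 0.2607 0.206 ]
bufL side [0.3891 0.1859 0.03  ]
bufR side [ 0.3703 -0.1442  0.03  ]
jig top side [0.5666 0.065  0.062 ]
frbot side [ 0.5469 -0.181   0.    ]
```

```bash
cat >> h.py <<'E'
from scipy.spatial.transform import Rotation as R
def pose():
    s=sense();return np.array(s['tcp_pos']),R.from_quat(s['ee_rot']),s
def tool(psi,th):  # tool x = left of heading psi, z slanted forward by th from down (deg)
    p=np.radians(psi);y=np.array([np.cos(p),np.sin(p),0]);x=np.array([-np.sin(p),np.cos(p),0]);z=np.array([0,0,-1.])
    return R.from_matrix(np.c_[x,y,z])*R.from_rotvec([-np.radians(th),0,0])
def to(q,p,r): # shift in q-frame mm
    return np.round(r.inv().apply(np.asarray(q)-p)*1000,1)
E
python3 - <<'E'
from h import *
p,r,s=pose()
print('W1 shift',to([.53,-.05,.30],p,r))
Rt=tool(8.2,0);T=tool(8.2,43)
print('yaw rotvec',np.degrees((r.inv()*Rt).as_rotvec()))
F=np.array([.669,-.030,.020])+.050*np.array([np.cos(.143),np.sin(.143),0])
z=T.as_matrix()[:,2];P0=F-.2*z
print(F,P0,'W1->P0',to(P0,np.array([.53,-.05,.30]),T))
E
```

```text
W1 shift [-504.2  527.8  -68.9]
yaw rotvec [ -0.03407315   0.08252248 -21.19389149]
[ 0.71848965 -0.02287434  0.02      ] [ 0.58348449 -0.04232888  0.16627074] W1->P0 [ -0.  -51.7 134.7]
```

carry_out --deltas '[[[-36,37.7,-5],[0,0,0],0],[[-36,37.7,-5],[0,0,0],0],[[-36,37.7,-5],[0,0,0],0],[[-36,37.7,-5],[0,0,0],0],[[-36,37.7,-5],[0,0,0],0],[[-36,37.7,-5],[0,0,0],0],[[-36,37.7,-5],[0,0,0],0],[[-36,37.7,-5],[0,0,0],0],[[-36,37.7,-5],[0,0,0],0],[[-36,37.7,-5],[0,0,0],0],[[-36,37.7,-5],[0,0,0],0],[[-36,37.7,-5],[0,0,0],0]]'

```text
time: 1.6
tcp_pos: [0.4735, 0.036, 0.2912]
ee_rot: [0.783, 0.622, -0.0, -0.0]
ft_force: [-0.0, 0.7, -0.6]
opening: 0.0854
```

carry_out --deltas '[[[-36,37.7,-5],[0,0,0],0],[[-36,37.7,-5],[0,0,0],0],[[0,0,0],[0,0,-7],0],[[0,0,0],[0,0,-7],0],[[0,0,0],[0,0,-7.2],0],[[0,0,0],[-8.6,0,0],0],[[0,0,0],[-8.6,0,0],0],[[0,0,0],[-8.6,0,0],0],[[0,0,0],[-8.6,0,0],0],[[0,0,0],[-8.6,0,0],0],[[0,0,0],[0,0,0],0]]'

```text
time: 2.98
tcp_pos: [0.528, -0.0492, 0.2983]
ee_rot: [0.611, 0.703, 0.276, 0.238]
ft_force: [0.7, -0.5, 0.0]
opening: 0.085
```

```bash
python3 - <<'E'
from h import *
p,r,s=pose()
T=tool(8.2,43)
F=np.array([.669,-.030,.020])+.050*np.array([np.cos(.143),np.sin(.143),0])
P0=F-.2*T.as_matrix()[:,2]
print(s['time'],p,np.degrees((r.inv()*T).as_rotvec()),to(P0,p,r),s['joint_positions'],s['opening'])
for n in('side','top'): cv2.imwrite(f'pics/{n}2.png',get_image(n)['img'])
E
```

```text
2.975 [ 0.52796456 -0.04916389  0.29831752] [-0.22760876 -0.04390904 -0.21711647] [ -1.4 -48.6 134.9] [-0.62300944 -0.44675344  2.19745875  0.63879448  0.9118573  -2.60895872] 0.08498799126551658
```

carry_out --deltas '[[[-0.4,-12,33.7],[0,0,0],0],[[-0.4,-12,33.7],[0,0,0],0],[[-0.4,-12,33.7],[0,0,0],0],[[-0.2,-12.6,33.7],[0,0,0],0],[[0,0,30],[0,0,0],0],[[0,0,30],[0,0,0],0],[[0,0,30],[0,0,0],0],[[0,0,0],[0,0,0],0],[[0,0,0],[0,0,0],0]]'

```text
time: 4.2
tcp_pos: [0.6479, -0.0336, 0.1043]
ee_rot: [0.608, 0.704, 0.277, 0.24]
ft_force: [-0.3, 0.5, 0.4]
opening: 0.0855
```

```bash
python3 - <<'E'
from h import *
p,r,s=pose()
T=tool(8.2,43)
F=np.array([.669,-.030,.020])+.050*np.array([np.cos(.143),np.sin(.143),0])
print(s['time'],p,to(F,p,r),s['joint_positions'],s['ft_force'])
a=get_image('side')['img'];b=get_image('top')['img']
cv2.imwrite('pics/s3.png',cv2.resize(a[50:280,180:440],None,fx=2.5,fy=2.5,interpolation=cv2.INTER_CUBIC))
cv2.imwrite('pics/t3.png',cv2.resize(b[90:285,190:450],None,fx=2.5,fy=2.5,interpolation=cv2.INTER_CUBIC))
E
```

```text
4.2 [ 0.6478677  -0.0335999   0.10433964] [  0.4  -5.3 110.4] [-0.42181022  0.21121697  2.0820671   1.14093428  0.41466331 -3.11331479] [-0.32975606  0.51728844  0.38938063]
```

View pics/s3.png

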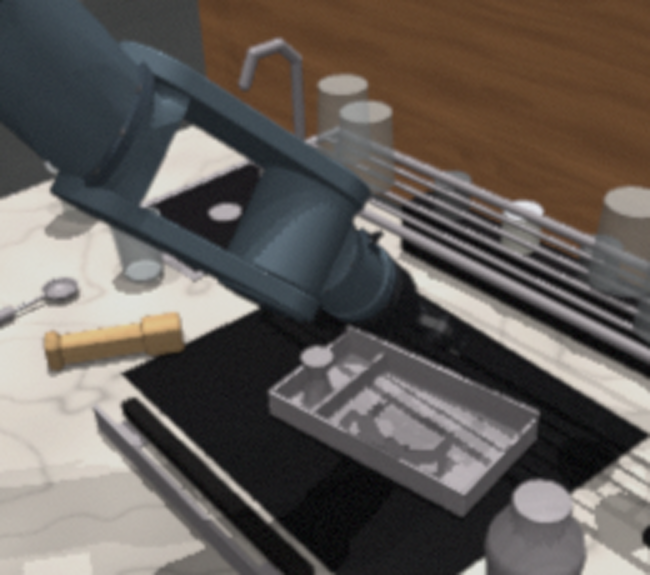

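View pics/t3.png

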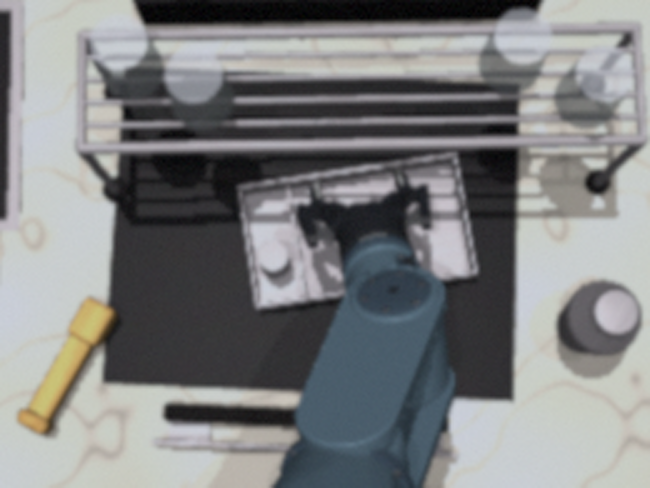

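J6 sits at -3.11, next to its limit. I'll back off and use the half-turned grasp, which brings J6 near 0.

carry_out --deltas '[[[0,0,-35],[0,0,0],0],[[0,0,-35],[0,0,0],0],[[0,0,-35],[0,0,0],0],[[0,0,0],[0,0,10],0],[[0,0,0],[0,0,10],0],[[0,0,0],[0,0,10],0],[[0,0,0],[0,0,10],0],[[0,0,0],[0,0,10],0],[[0,0,0],[0,0,10],0],[[0,0,0],[0,0,10],0]]'

```text
time: 5.55
tcp_pos: [0.5761, -0.0446, 0.1819]
ee_rot: [0.903, 0.224, 0.365, 0.037]
ft_force: [-0.2, -0.0, 0.5]
opening: 0.0854
```

carry_out --deltas '[[[0,0,0],[0,0,10],0],[[0,0,0],[0,0,10],0],[[0,0,0],[0,0,10],0],[[0,0,0],[0,0,10],0],[[0,0,0],[0,0,10],0],[[0,0,0],[0,0,10],0],[[0,0,0],[0,0,10],0],[[0,0,0],[0,0,10],0],[[0,0,0],[0,0,10],0],[[0,0,0],[0,0,10],0],[[0,0,0],[0,0,10],0],[[0,0,0],[0,0,0],0]]'

```text
time: 7.05
tcp_pos: [0.5761, -0.0446, 0.1817]
ee_rot: [0.704, -0.608, 0.241, -0.277]
ft_force: [0.1, -1.1, -0.2]
opening: 0.0854
```

```bash
cat >>h.py <<'E'
def tool2(psi,th): return tool(psi,th)*R.from_rotvec([0,0,np.pi])
E
python3 - <<'E'
from h import *
p,r,s=pose()
T=tool2(8.2,43)
F=np.array([.669,-.030,.020])+.050*np.array([np.cos(.143),np.sin(.143),0])
print(s['time'],p,to(F,p,T),np.degrees((r.inv()*T).as_rotvec()),s['joint_positions'],s['ft_force'])
E
```

```text
7.05 [ 0.57611637 -0.04457278  0.18166189] [ -1.2   4.9 216.4] [-0.07388842 -0.06335842  0.14042657] [-0.53146798 -0.11827477  2.21922635  0.86859961  0.59148984  0.26400381] [ 0.06812553 -1.14101143 -0.21207606]
```

carry_out --deltas '[[[-1.2,5,30],[0,0,0],0],[[0,0,35],[0,0,0],0],[[0,0,35],[0,0,0],0],[[0,0,20],[0,0,0],0],[[0,0,15],[0,0,0],0],[[0,0,0],[0,0,0],0]]'

```text
time: 7.8
tcp_pos: [0.6635, -0.0303, 0.078]
ee_rot: [0.704, -0.608, 0.24, -0.277]
ft_force: [-0.2, 0.2, 0.2]
opening: 0.0852
```

```bash
python3 - <<'E'
from h import *
p,r,s=pose()
T=tool2(8.2,43)
F=np.array([.669,-.030,.020])+.050*np.array([np.cos(.143),np.sin(.143),0])
print(s['time'],p,to(F,p,T),np.degrees((r.inv()*T).as_rotvec()),s['joint_positions'],s['ft_force'])
a=get_image('side')['img'];b=get_image('top')['img']
cv2.imwrite('pics/s4.png',cv2.resize(a[50:280,180:440],None,fx=2.5,fy=2.5,interpolation=cv2.INTER_CUBIC))
cv2.imwrite('pics/t4.png',cv2.resize(b[90:285,190:450],None,fx=2.5,fy=2.5,interpolation=cv2.INTER_CUBIC))
E
```

```text
7.8 [ 0.66345912 -0.03031765  0.07804251] [ 0.5 -1.  80.3] [0.0339266  0.03423042 0.17800667] [-0.39966254  0.29846869  2.04648078  1.25439376  0.38004846 -0.07993091] [-0.21219244  0.19203971  0.2098175 ]
```

View pics/s4.png

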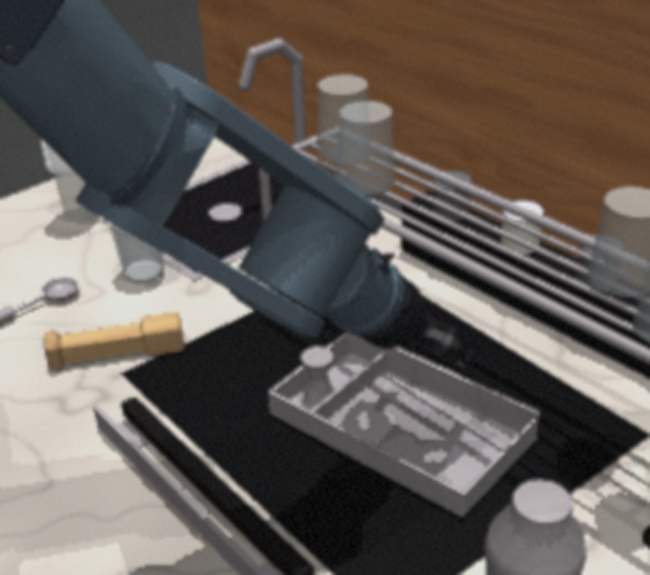

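View pics/t4.png

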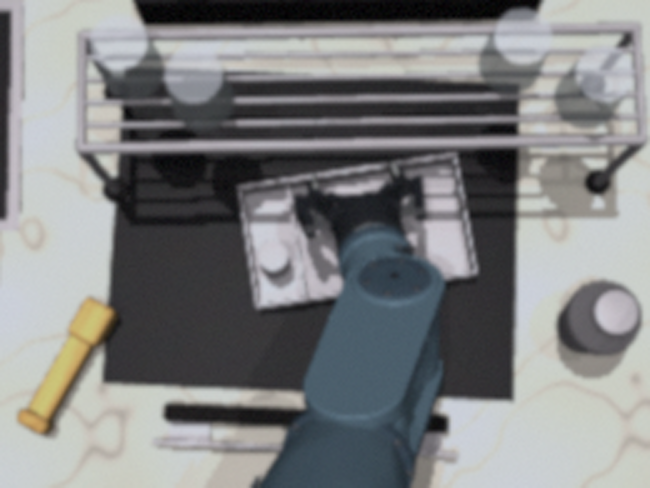

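carry_out --deltas '[[[0,0,20],[0,0,0],0],[[0,0,20],[0,0,0],0],[[0,0,15],[0,0,0],0],[[0,0,15],[0,0,0],0],[[0,0,10],[0,0,0],0],[[0,0,0],[0,0,0],0]]'

```text
time: 8.65
tcp_pos: [0.7175, -0.0227, 0.0201]
ee_rot: [0.703, -0.609, 0.24, -0.277]
ft_force: [0.2, -0.4, -0.3]
opening: 0.0853
```

```bash
python3 - <<'E'
from h import *
p,r,s=pose()
T=tool2(8.2,43)
F=np.array([.669,-.030,.020])+.050*np.array([np.cos(.143),np.sin(.143),0])
print(s['time'],p,to(F,p,T),np.degrees((r.inv()*T).as_rotvec()),s['joint_positions'],s['ft_force'],s['opening'])
a=get_image('side')['img'];b=get_image('top')['img']
cv2.imwrite('pics/s5.png',cv2.resize(a[50:280,180:440],None,fx=2.5,fy=2.5,interpolation=cv2.INTER_CUBIC))
cv2.imwrite('pics/t5.png',cv2.resize(b[90:285,190:450],None,fx=2.5,fy=2.5,interpolation=cv2.INTER_CUBIC))
E
```

```text
8.65 [ 0.71752188 -0.02272744  0.02005344] [ 0.3 -0.6  0.7] [-0.00854188  0.00554259  0.03572055] [-0.34207297  0.51181938  1.90620376  1.47067519  0.32552469 -0.262979  ] [ 0.24130316 -0.42902193 -0.27945416] 0.08534606390326756
```

View pics/s5.png

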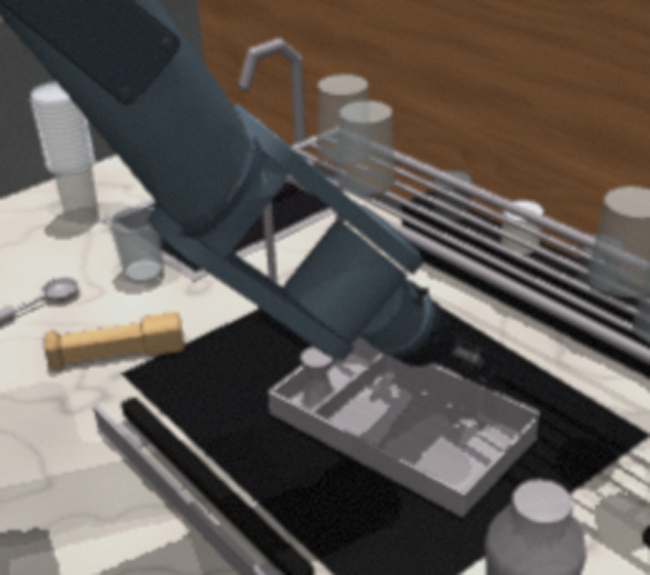

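View pics/t5.png

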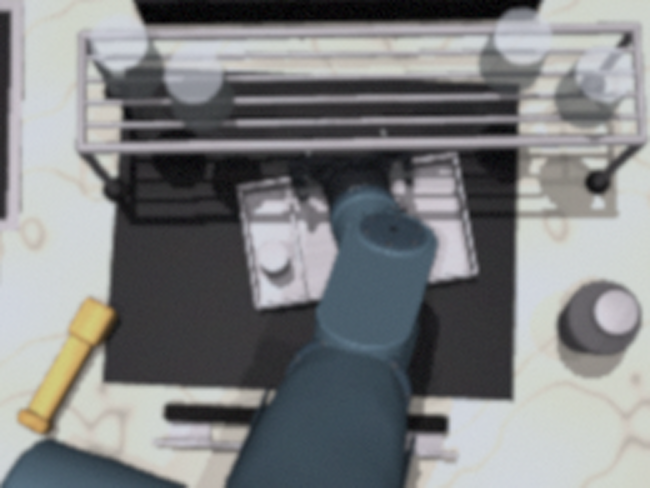

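carry_out --deltas '[[[0,3,-2.7],[0,0,0],0],[[0,3,-2.7],[0,0,0],0],[[0,3,-2.7],[0,0,0],0],[[0,3,-2.7],[0,0,0],0],[[0,3.6,-3.4],[0,0,0],0],[[0,3.6,-3.4],[0,0,0],0],[[0,3.6,-3.4],[0,0,0],0],[[0,3.6,-3.4],[0,0,0],0],[[0,3.6,-3.4],[0,0,0],0],[[0,3.6,-3.4],[0,0,0],0],[[0,3.6,-3.4],[0,0,0],0],[[0,3.6,-3.4],[0,0,0],0]]'

```text
time: 10.25
tcp_pos: [0.663, -0.0309, 0.0208]
ee_rot: [0.703, -0.609, 0.241, -0.278]
ft_force: [5.1, 0.8, 0.1]
opening: 0.0854
```

```bash
python3 - <<'E'
from h import *
p,r,s=pose()
print(s['time'],p,s['joint_positions'],s['ft_force'],s['opening'])
a=get_image('side')['img'];b=get_image('top')['img']
cv2.imwrite('pics/s6.png',cv2.resize(a[90:300,180:440],None,fx=2.8,fy=2.8,interpolation=cv2.INTER_CUBIC))
cv2.imwrite('pics/t6.png',cv2.resize(b[90:285,190:450],None,fx=3,fy=3,interpolation=cv2.INTER_CUBIC))
E
```

```text
10.25 [ 0.66295858 -0.03088348  0.02081601] [-0.401483    0.43521136  2.03933676  1.59236242  0.36178242 -0.43979782] [5.07395863 0.75559278 0.14242824] 0.0853754912140304
```

View pics/s6.png

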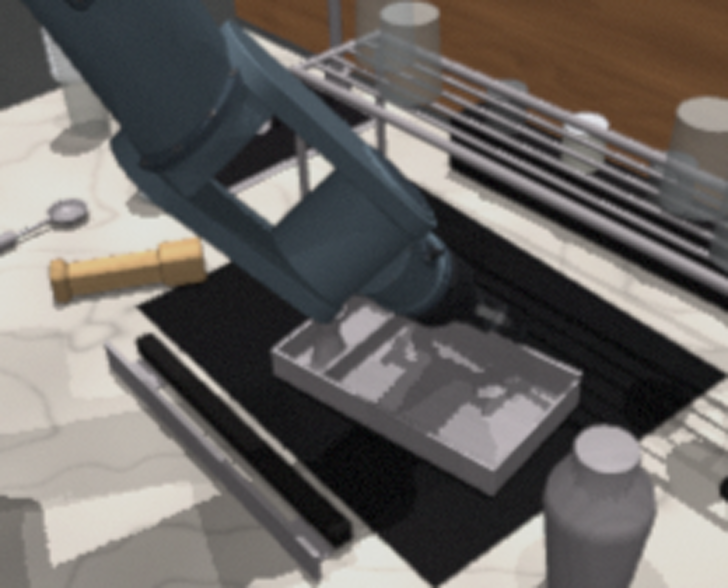

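View pics/t6.png

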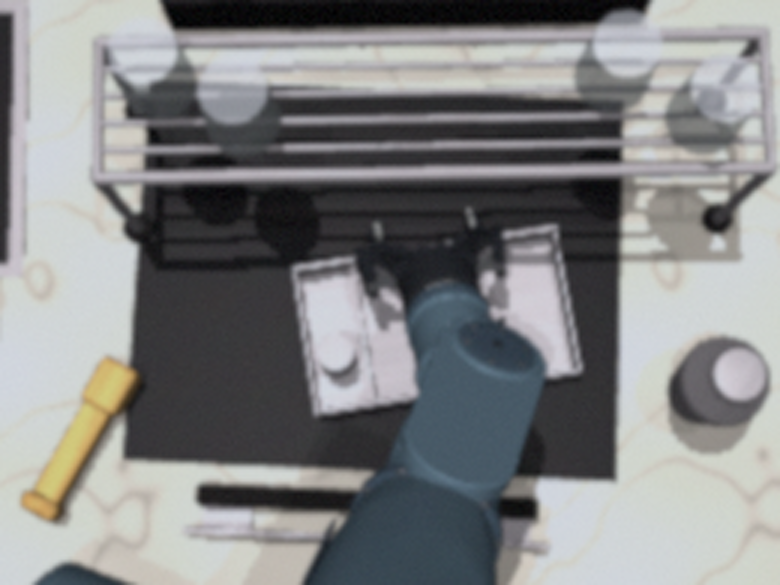

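The tray follows: its far corners have moved to crop px (293,266) and (557,226), the jigger is upright, and the pull is about 5 N.

```bash
python3 - <<'E'
from h import *
T=lambda x,y:(190+x/3,90+y/3)
c=[back('top',*T(*a),z) for a,z in [((293,266),.042),((557,226),.042),((316,415),.034),((581,374),.034)]]
for a in c: print(np.round(a,4))
C=np.mean(c,0);d=c[0]-c[1]+c[2]-c[3];psi=np.degrees(np.arctan2(-d[0],d[1]));print(C,psi)
p,r,s=pose()
def r2(a,v): a=np.radians(a);return np.array([np.cos(a)*v[0]-np.sin(a)*v[1],np.sin(a)*v[0]+np.cos(a)*v[1]])
rel=r2(-psi,(p-C)[:2]);print('tcp in tray',rel)
D=np.array([.380,.022]);dy=-3.1
f=r2(-dy,C[:2]+r2(psi,[-.075,0])-D);print('front in dock',f)
print('side check far corners',[np.round(proj('side',a),1)for a in c])
# waypoints
N=14
for k in (.5,1):
    pass
xe=.012
fin=np.array([xe,f[1]])
P=np.r_[D+r2(dy,fin+[.075+rel[0],rel[1]]),.0205]
print('target tcp at front=12mm',P)
# incremental rows, yaw linearly
ps0,ps1=8.2,-3.1
q=p.copy();
rows=[]
for k in range(N):
    a0=ps0+(ps1-ps0)*k/N;a1=ps0+(ps1-ps0)*(k+1)/N
    Ta,Tb=tool2(a0,43),tool2(a1,43)
    qn=p+(P-p)*(k+1)/N
    rows.append(np.r_[to(qn,q,Ta),np.round(np.degrees((Ta.inv()*Tb).as_rotvec()),2)]);q=qn
for w in rows: print(w)
E
```

```text
[0.6064 0.0979 0.042 ]
[ 0.6429 -0.1684  0.042 ]
[0.4572 0.0768 0.034 ]
[ 0.4934 -0.1881  0.034 ]
[ 0.54996888 -0.04545626  0.038     ] 7.792551531900627
tcp in tray [ 0.11361397 -0.00090821]
front in dock [ 0.09971937 -0.07233841]
side check far corners [array([309.5, 187.3]), array([386.4, 224. ]), array([275.5, 215.4]), array([353.9, 259.1])]
target tcp at front=12mm [ 0.57635932 -0.0619884   0.0205    ]
[ 1.3   4.7  -4.4   0.    0.55  0.59]
[ 1.4   4.7  -4.4   0.    0.55  0.59]
[ 1.5   4.7  -4.3   0.    0.55  0.59]
[ 1.6   4.7  -4.3   0.    0.55  0.59]
[ 1.7   4.6  -4.3  -0.    0.55  0.59]
[ 1.8   4.6  -4.3   0.    0.55  0.59]
[ 1.9   4.6  -4.3   0.    0.55  0.59]
[ 1.9   4.6  -4.3  -0.    0.55  0.59]
[ 2.    4.6  -4.2   0.    0.55  0.59]
[ 2.1   4.5  -4.2  -0.    0.55  0.59]
[ 2.2   4.5  -4.2   0.    0.55  0.59]
[ 2.3   4.5  -4.2  -0.    0.55  0.59]
[ 2.4   4.5  -4.2   0.    0.55  0.59]
[ 2.5   4.4  -4.1   0.    0.55  0.59]
```

carry_out --deltas '[[[1.4,4.7,-4.4],[0,0.55,0.59],0],[[1.4,4.7,-4.4],[0,0.55,0.59],0],[[1.5,4.7,-4.3],[0,0.55,0.59],0],[[1.6,4.7,-4.3],[0,0.55,0.59],0],[[1.7,4.6,-4.3],[0,0.55,0.59],0],[[1.8,4.6,-4.3],[0,0.55,0.59],0],[[1.9,4.6,-4.3],[0,0.55,0.59],0],[[1.9,4.6,-4.3],[0,0.55,0.59],0],[[2,4.6,-4.2],[0,0.55,0.59],0],[[2.1,4.5,-4.2],[0,0.55,0.59],0],[[2.2,4.5,-4.2],[0,0.55,0.59],0],[[2.3,4.5,-4.2],[0,0.55,0.59],0]]'

```text
time: 11.85
tcp_pos: [0.5894, -0.0576, 0.0209]
ee_rot: [-0.649, 0.666, -0.263, 0.257]
ft_force: [6.0, 1.3, 2.7]
opening: 0.0851
```

```bash
python3 - <<'E'
from h import *
p,r,s=pose()
print(s['time'],p,s['joint_positions'],s['ft_force'],s['opening'])
a=get_image('side')['img'];b=get_image('top')['img']
cv2.imwrite('pics/s7.png',cv2.resize(a[90:300,180:440],None,fx=2.8,fy=2.8,interpolation=cv2.INTER_CUBIC))
cv2.imwrite('pics/t7.png',cv2.resize(b[90:285,190:450],None,fx=3,fy=3,interpolation=cv2.INTER_CUBIC))
E
```

```text
11.85 [ 0.58936631 -0.05762286  0.02087858] [-0.45881599  0.32635024  2.22470837  1.93534721  0.31235903 -0.7069335 ] [6.02277347 1.28059816 2.72870287] 0.08510891021576049
```

View pics/s7.png

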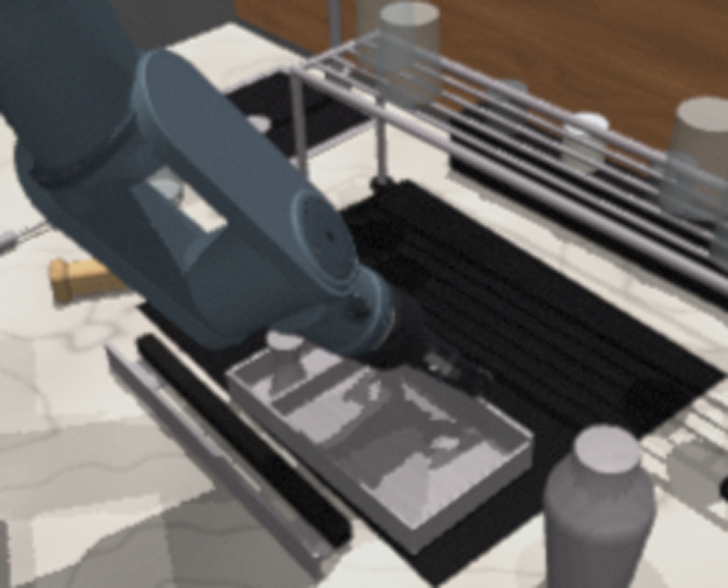

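View pics/t7.png

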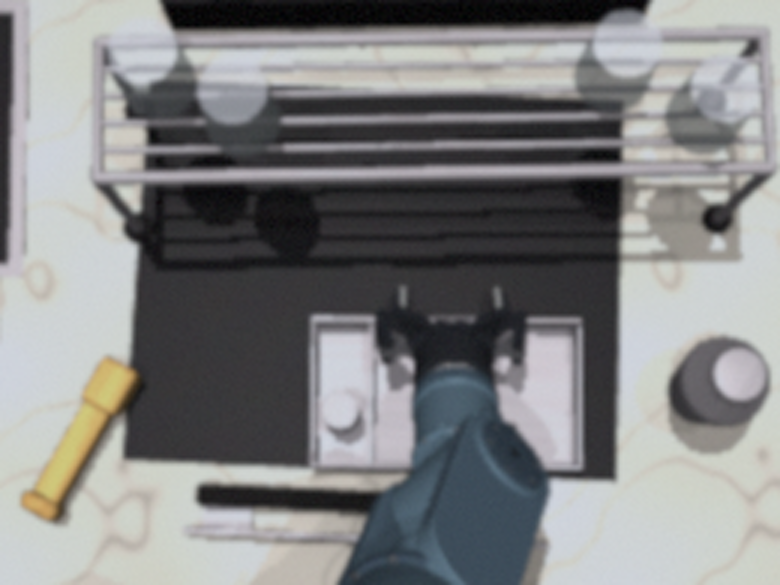

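The tray is nearly square to the buffer. Its corners are at crop px (310,316), (583,319), (310,469) and (583,471), and the buffer's far edge is about 20 px in front.

```bash
cat > tr.py <<'E'
from h import *
def r2(a,v): a=np.radians(a);return np.array([np.cos(a)*v[0]-np.sin(a)*v[1],np.sin(a)*v[0]+np.cos(a)*v[1]])
D=np.array([.380,.022]);dy=-3.1
def tray(px):
    T=lambda x,y:(190+x/3,90+y/3)
    c=[back('top',*T(*a),z) for a,z in zip(px,(.042,.042,.034,.034))]
    C=np.mean(c,0);d=c[0]-c[1]+c[2]-c[3];psi=np.degrees(np.arctan2(-d[0],d[1]))
    p,r,s=pose()
    print('C',C,psi,'tcp in tray',r2(-psi,(p-C)[:2]),'front in dock',r2(-dy,C[:2]+r2(psi,[-.075,0])-D),[np.round(a,3) for a in c])
    hy=r.as_matrix()[:,0];print('tool heading',np.degrees(np.arctan2(hy[0],-hy[1])))
E
python3 -c "
from tr import *
tray([(310,316),(583,319),(310,469),(583,471)])"
```

```text
C [ 0.4759967  -0.05321976  0.038     ] -1.5539883054135502 tcp in tray [ 0.1130249  -0.00143837] front in dock [ 0.02495133 -0.07194178] [array([0.555, 0.081, 0.042]), array([ 0.548, -0.191,  0.042]), array([0.404, 0.083, 0.034]), array([ 0.397, -0.186,  0.034])]
tool heading -1.490365198594353
```

carry_out --deltas '[[[1,3.6,-3.4],[0,0.37,0.4],0],[[1,3.6,-3.4],[0,0.37,0.4],0],[[1,3.6,-3.4],[0,0.37,0.4],0],[[0,3.6,-3.4],[0,0,0],0],[[0,0,0],[0,0,0],0]]'

```text
time: 12.58
tcp_pos: [0.5691, -0.0599, 0.0206]
ee_rot: [-0.64, 0.675, -0.267, 0.253]
ft_force: [3.3, -0.8, 4.7]
opening: 0.0853
```

carry_out --deltas '[[[0,1.5,-1.4],[0,0,0],0],[[0,0,0],[0,0,0],0]]'

```text
time: 12.82
tcp_pos: [0.5674, -0.0598, 0.0207]
ee_rot: [-0.64, 0.675, -0.267, 0.253]
ft_force: [5.7, 0.2, 3.8]
opening: 0.0856
```

carry_out --deltas '[[[0,1.5,-1.4],[0,0,0],0],[[0,0,0],[0,0,0],0]]'

```text
time: 13.08
tcp_pos: [0.5654, -0.0597, 0.0208]
ee_rot: [-0.64, 0.675, -0.267, 0.253]
ft_force: [4.8, 0.0, 4.8]
opening: 0.0855
```

```bash
python3 - <<'E'
from h import *
p,r,s=pose()
print(s['time'],p,s['joint_positions'],s['ft_force'],s['opening'])
a=get_image('side')['img'];b=get_image('top')['img']
cv2.imwrite('pics/s8.png',cv2.resize(a[190:310,210:340],None,fx=5,fy=5,interpolation=cv2.INTER_CUBIC))
cv2.imwrite('pics/t8.png',cv2.resize(b[90:285,190:450],None,fx=3,fy=3,interpolation=cv2.INTER_CUBIC))
E
```

```text
13.075 [ 0.56543825 -0.0597353   0.02075186] [-0.47922275  0.29127462  2.28200897  2.0088644   0.31660416 -0.77720491] [4.84229124 0.03583949 4.80229711] 0.08548099052254912
```

View pics/s8.png

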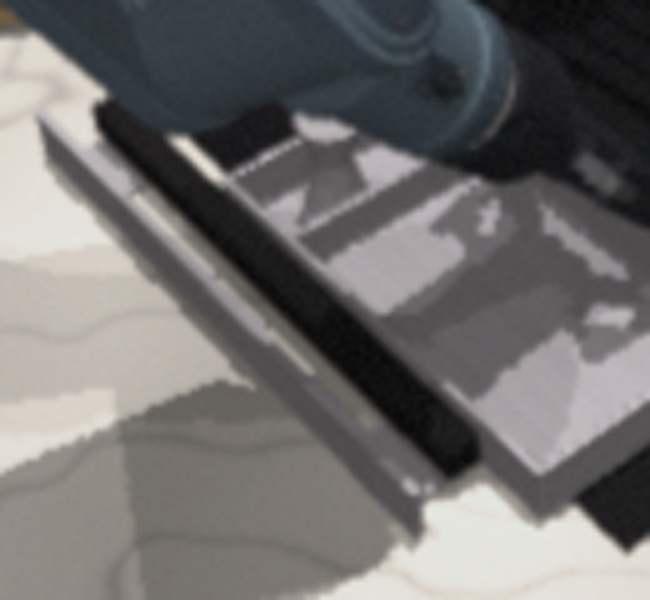

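View pics/t8.png

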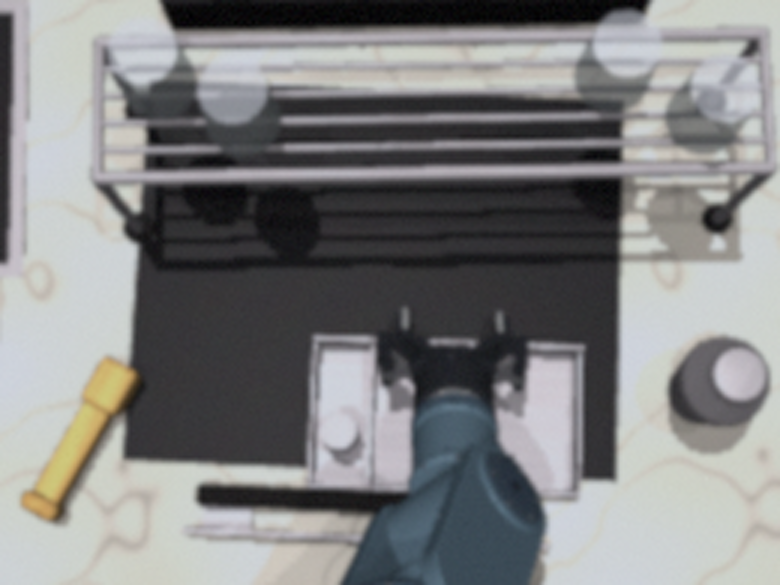

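carry_out --deltas '[[[0,1.5,-1.4],[0,0,0],0],[[0,0,0],[0,0,0],0]]'

```text
time: 13.42
tcp_pos: [0.5634, -0.0597, 0.0208]
ee_rot: [-0.64, 0.675, -0.267, 0.253]
ft_force: [6.4, -0.6, 3.8]
opening: 0.0855
```

carry_out --deltas '[[[0,1.5,-1.4],[0,0,0],0],[[0,0,0],[0,0,0],0]]'

```text
time: 13.68
tcp_pos: [0.5615, -0.0598, 0.0208]
ee_rot: [-0.639, 0.675, -0.267, 0.253]
ft_force: [7.5, -1.7, 2.7]
opening: 0.0851
```

carry_out --deltas '[[[0,1.1,-1.0],[0,0,0],0],[[0,0,0],[0,0,0],0]]'

```text
time: 13.92
tcp_pos: [0.5602, -0.0599, 0.0209]
ee_rot: [-0.639, 0.675, -0.267, 0.253]
ft_force: [7.6, -2.4, 2.8]
opening: 0.0856
```

```bash
python3 - <<'E'
from h import *
p,r,s=pose()
print(s['time'],p,s['ft_force'],s['opening'])
a=get_image('side')['img'];b=get_image('top')['img']
cv2.imwrite('pics/s9.png',cv2.resize(a[190:310,210:340],None,fx=5,fy=5,interpolation=cv2.INTER_CUBIC))
b0=cv2.imread('pics/top0.png')
f=lambda i:cv2.resize(i[235:285,245:395],None,fx=5,fy=5,interpolation=cv2.INTER_CUBIC)
cv2.imwrite('pics/t9.png',np.vstack([f(b0),f(b)]))
# buffer column profile
for i in (b0,b):
    for u in (262,275,285):
        g=i[240:280,u-3:u+4].mean((1,2)); print(u,np.round(g).astype(int))
E
```

```text
13.925 [ 0.5601681  -0.05992655  0.02086471] [ 7.55829799 -2.42224292  2.82083576] 0.08564574686155771
262 [ 52  52  52  66 110 158 183 188 187 180 156 109  54  29  28  29  28  40
  73 121 166 188 193 190 177 164 172 176 158 149 171 187 192 192 193 192
 193 192 192 192]
275 [ 52  53  53  55  89 150 184 192 193 190 175 133  76  37  27  28  28  28
  54 103 142 171 185 184 178 171 163 165 155 143 155 179 191 193 194 193
 194 194 194 194]
285 [ 53  53  53  54  72 120 167 188 192 190 180 153 104  52  28  27  28  28
  40  77 124 166 187 192 190 182 170 176 178 158 150 172 189 194 195 194
 194 195 195 195]
262 [ 57  56  58  72 120 172 197 203 204 206 204 188 143  81  40  32  31  31
  32  60 120 177 204 205 191 177 186 190 171 162 184 203 208 208 208 208
 208 208 208 208]
275 [ 58  58  58  60  97 163 199 208 208 208 206 200 177 126  64  33  30  32
  31  40  75 128 175 194 192 184 176 179 168 154 169 193 206 209 209 209
 209 209 208 207]
285 [ 58  59  59  59  79 131 181 204 207 207 205 200 182 138  79  39  31  31
  31  31  61 110 149 182 198 194 182 182 177 154 144 172 193 198 198 198
 198 198 197 194]
```

View pics/t9.png

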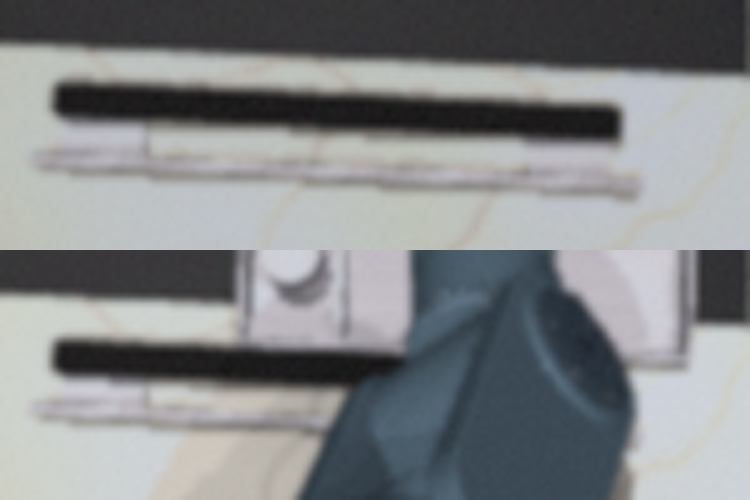

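View pics/s9.png

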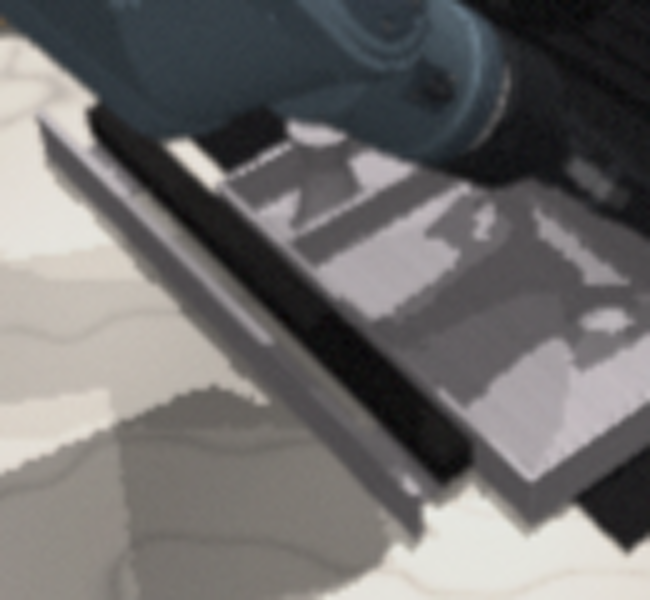

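Buffer's left end has shifted about 1.0–1.5 px, which is 3–4.5 mm pressed. I'll add about 1 mm of margin, then release and withdraw.

carry_out --deltas '[[[0,0.9,-0.8],[0,0,0],0],[[0,0,0],[0,0,0],0],[[0,0,0],[0,0,0],0],[[0,-2.2,2],[0,0,0],0],[[0,-3,2.7],[0,0,0],0],[[0,-3.6,3.4],[0,0,0],0],[[0,-3.6,3.4],[0,0,0],0],[[0,0,0],[0,0,0],0]]'

```text
time: 15.02
tcp_pos: [0.5746, -0.0598, 0.0197]
ee_rot: [-0.64, 0.675, -0.266, 0.252]
ft_force: [0.1, -0.1, 0.3]
opening: 0.0855
```

carry_out --deltas '[[[0,0,-15],[0,0,0],0],[[0,0,-25],[0,0,0],0],[[0,0,-30],[0,0,0],0],[[0,0,-30],[0,0,0],0],[[0,0,-30],[0,0,0],0],[[0,0,-30],[0,0,0],0],[[0,0,0],[0,0,0],0]]'

```text
time: 15.9
tcp_pos: [0.4659, -0.0549, 0.1393]
ee_rot: [-0.64, 0.674, -0.269, 0.252]
ft_force: [0.1, -0.5, 0.8]
opening: 0.0852
```

```bash
python3 - <<'E'
from h import *
p,r,s=pose()
print(s['time'],p,s['joint_positions'],s['ft_force'],s['opening'])
b=get_image('top')['img']
cv2.imwrite('pics/t10.png',cv2.resize(b[90:285,190:450],None,fx=3,fy=3,interpolation=cv2.INTER_CUBIC))
E
```

```text
15.9 [ 0.46594089 -0.05487111  0.13926248] [-0.65628638 -0.39257905  2.52643146  0.8896658   0.51970832  0.28572395] [ 0.06621193 -0.54279915  0.78601322] 0.08519833626715839
```

View pics/t10.png

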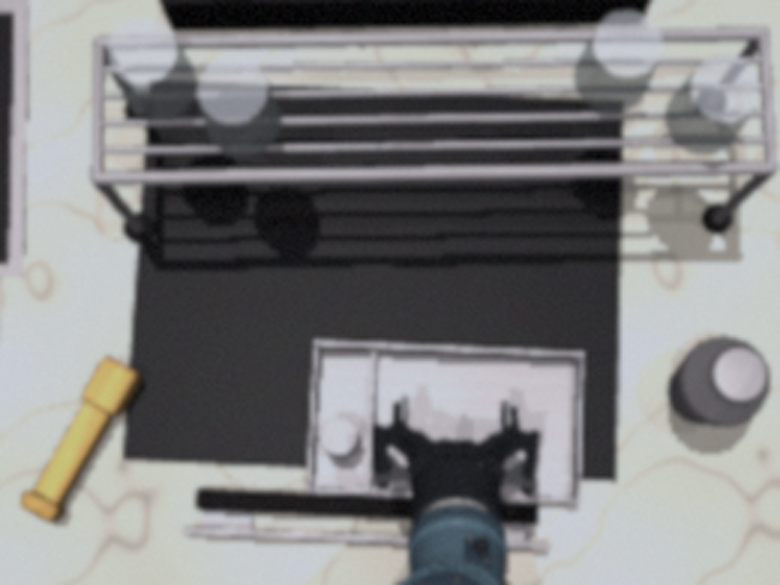

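carry_out --deltas '[[[0,-10,-11],[-4,0,0],0],[[0,0,-6],[-8,0,0],0],[[0,0,-6],[-8,0,0],0],[[0,0,-6],[-8,0,0],0],[[0,0,-10],[-8,0,0],0],[[0,0,-20],[-7,0,0],0],[[0,0,-30],[0,0,0],0],[[0,0,0],[0,0,0],0]]'

```text
time: 16.95
tcp_pos: [0.4533, -0.0525, 0.226]
ee_rot: [-0.689, 0.725, 0.001, 0.001]
ft_force: [0.1, -0.5, -0.4]
opening: 0.0857
```

```bash
python3 - <<'E'
from h import *
t=cv2.imread('pics/top0.png');s=cv2.imread('pics/side0.png')
cx,cy,ang=.438,.3056,-30.5
def draw(im,n,box,f,cx,cy,ang):
    a=np.radians(ang);u=np.array([np.cos(a),np.sin(a)]);v=np.array([-u[1],u[0]])
    x0,y0,x1,y1=box;o=cv2.resize(im[y0:y1,x0:x1],None,fx=f,fy=f,interpolation=cv2.INTER_CUBIC)
    def P(l,w,z): q=proj(n,np.r_[np.array([cx,cy])+l*u+w*v,z]);return tuple(int(k) for k in ((q-[x0,y0]+.5)*f))
    for l0,l1,w,zs in((.035,.085,.02,(0,.04)),(-.067,.035,.015,(.005,.035)),(-.085,-.067,.02,(0,.04))):
        z=zs[1]
        pts=[P(l0,-w,z),P(l1,-w,z),P(l1,w,z),P(l0,w,z)]
        cv2.polylines(o,[np.array(pts)],True,(255,0,0),1)
    return o
cv2.imwrite('pics/m.png',np.hstack([cv2.resize(draw(t,'top',(190,200,245,270),6,cx,cy,ang),(400,500)),cv2.resize(draw(s,'side',(190,165,260,205),5,cx,cy,ang),(400,500*0+300)) if 0 else cv2.copyMakeBorder(draw(s,'side',(190,165,260,205),5,cx,cy,ang),0,300,0,0,cv2.BORDER_CONSTANT)]))
p,r,st=pose();print(st['time'],p,r.as_matrix().round(3),st['joint_positions'])
E
```

```text
16.95 [ 0.45325441 -0.05253912  0.22603079] [[-0.051 -0.999  0.001]
 [-0.999  0.051  0.003]
 [-0.003 -0.001 -1.   ]] [-0.37871328 -0.08906324  1.89899718  0.00310914  1.33187441  1.24246739]
```

View pics/m.png

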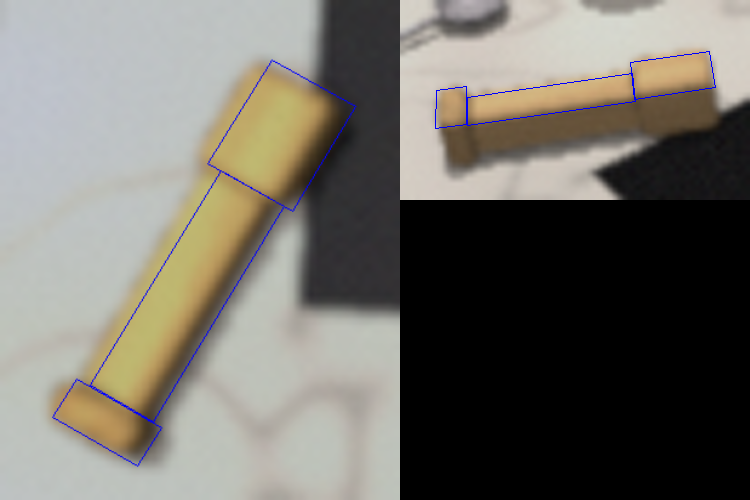

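The overlay fits the side view and is about 3 mm off in the top view, so I'm averaging the two. Next I'll move above the muddler.

carry_out --deltas '[[[-51,4,10],[0,0,0],0],[[-51,4,10],[0,0,0],0],[[-51,4,15],[0,0,0],0],[[-51,4,15],[0,0,0],0],[[-51,4,15],[0,0,0],0],[[-51,4,20],[0,0,0],0],[[-51,4,20],[0,0,0],0],[[0,0,0],[0,0,9.2],0],[[0,0,0],[0,0,9.2],0],[[0,0,0],[0,0,9.2],0],[[0,0,0],[0,0,0],0]]'

```text
time: 18.32
tcp_pos: [0.441, 0.305, 0.1188]
ee_rot: [-0.496, 0.868, 0.001, -0.002]
ft_force: [-0.8, -0.8, 0.2]
opening: 0.0857
```

```bash
python3 - <<'E'
from h import *
p,r,s=pose();M=r.as_matrix()
print(s['time'],p,np.degrees(np.arctan2(M[1,0],M[0,0])),to([.4433,.305,.008],p,r),s['joint_positions'])
a=get_image('side')['img'];b=get_image('top')['img']
f=lambda i:cv2.resize(i,None,fx=3,fy=3,interpolation=cv2.INTER_CUBIC)
cv2.imwrite('pics/s11.png',f(a[100:240,130:340]))
cv2.imwrite('pics/t11.png',f(b[150:300,150:400]))
E
```

```text
18.325 [0.44103354 0.30495408 0.11884298] -120.56090121588694 [ -1.4  -2.3 110.8] [3.82435403e-01 2.28663174e-01 1.79607144e+00 1.87495195e-03
 1.12079791e+00 2.48580513e+00]
```

View pics/s11.png

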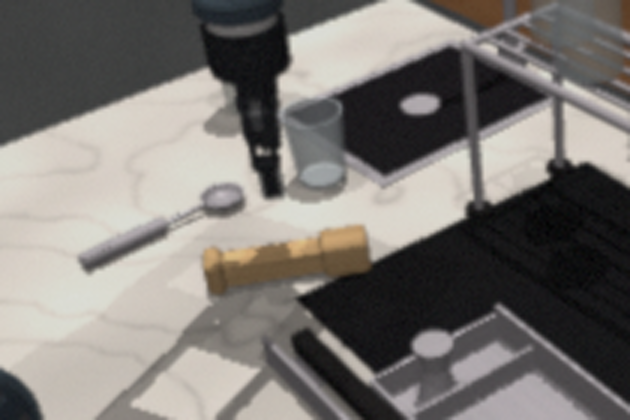

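View pics/t11.png

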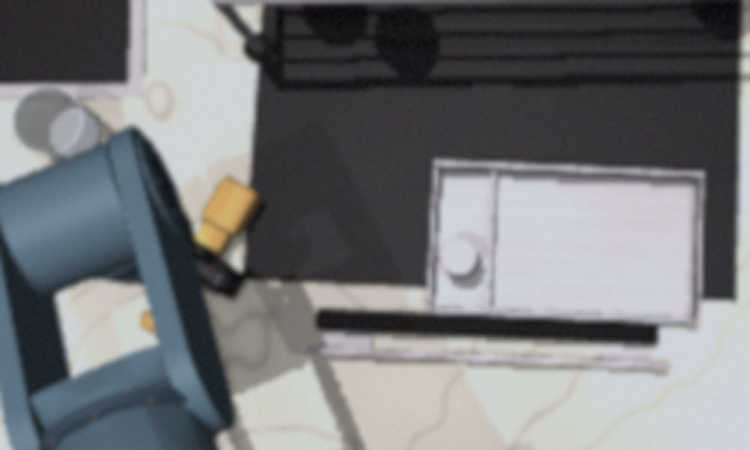

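The tray stands square against the buffer, with corners at crop px (435,160), (704,173), (429,312) and (695,326). I'll descend and grip the muddler.

carry_out --deltas '[[[-1.4,-2.3,30],[0,0,0],0],[[0,0,30],[0,0,0],0],[[0,0,25],[0,0,0],0],[[0,0,15],[0,0,0],0],[[0,0,10],[0,0,0],0],[[0,0,0],[0,0,0],0],[[0,0,0],[0,0,0],1],[[0,0,0],[0,0,0],1],[[0,0,0],[0,0,0],1],[[0,0,0],[0,0,0],1],[[0,0,0],[0,0,0],1],[[0,0,0],[0,0,0],1]]'

```text
time: 19.92
tcp_pos: [0.4461, 0.3053, 0.0126]
ee_rot: [-0.495, 0.869, -0.0, 0.001]
ft_force: [-0.6, 0.4, 4.8]
opening: 0.0289
```

carry_out --deltas '[[[0,0,0],[0,0,0],1],[[0,0,0],[0,0,0],1]]'

```text
time: 20.18
tcp_pos: [0.4461, 0.3052, 0.0126]
ee_rot: [-0.495, 0.869, -0.0, 0.001]
ft_force: [-0.8, 0.7, 6.2]
opening: 0.0289
```

carry_out --deltas '[[[0,0,-10],[0,0,0],1],[[0,0,-20],[0,0,0],1],[[0,0,-25],[0,0,0],1],[[0,0,-30],[0,0,0],1],[[0,0,-30],[0,0,0],1],[[0,0,-25],[0,0,0],1],[[0,0,0],[0,0,0],1],[[0,0,0],[0,0,0],1]]'

```text
time: 21.18
tcp_pos: [0.4443, 0.3044, 0.1505]
ee_rot: [-0.495, 0.869, 0.0, -0.001]
ft_force: [-0.2, -0.1, -1.5]
opening: 0.0292
```

```bash
python3 - <<'E'
from tr import *
p,r,s=pose();M=r.as_matrix()
print(s['time'],p,np.degrees(np.arctan2(M[1,0],M[0,0])),s['opening'],s['ft_force'],s['joint_positions'])
g=lambda x,y:((x/3+150-190)*3,(y/3+150-90)*3)
tray([g(435,160),g(704,173),g(429,312),g(695,326)])
a=get_image('side')['img'];b=get_image('top')['img']
f=lambda i:cv2.resize(i,None,fx=3,fy=3,interpolation=cv2.INTER_CUBIC)
cv2.imwrite('pics/s12.png',f(a[60:240,130:340]))
cv2.imwrite('pics/t12.png',f(b[150:300,150:400]))
E
```

```text
21.175 [0.44431216 0.3044245  0.15053933] -120.70832711697194 0.029212618880600564 [-0.15520084 -0.05925192 -1.49795503] [3.80134092e-01 1.89393323e-01 1.77058859e+00 1.12851474e-04
 1.18327265e+00 2.48684979e+00]
C [ 0.44722052 -0.05173031  0.038     ] -3.9253331828991262 tcp in tray [-0.02728262  0.35512021] front in dock [-0.00388282 -0.06890689] [array([0.531, 0.077, 0.042]), array([ 0.513, -0.191,  0.042]), array([0.381, 0.084, 0.034]), array([ 0.363, -0.177,  0.034])]
tool heading -30.708327116971933
```

View pics/s12.png

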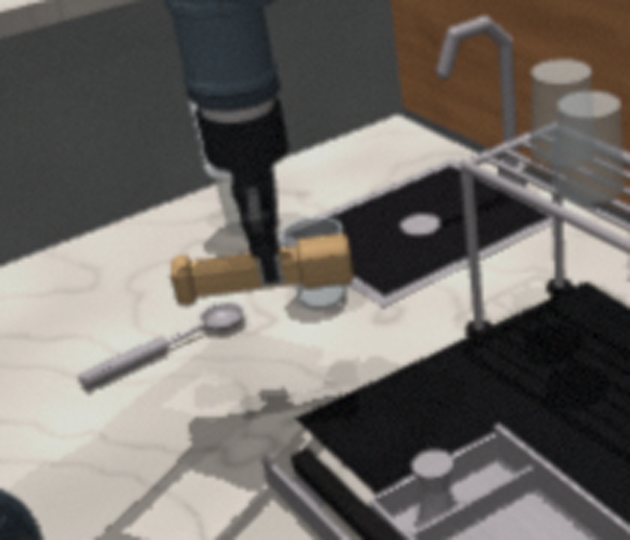

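View pics/t12.png

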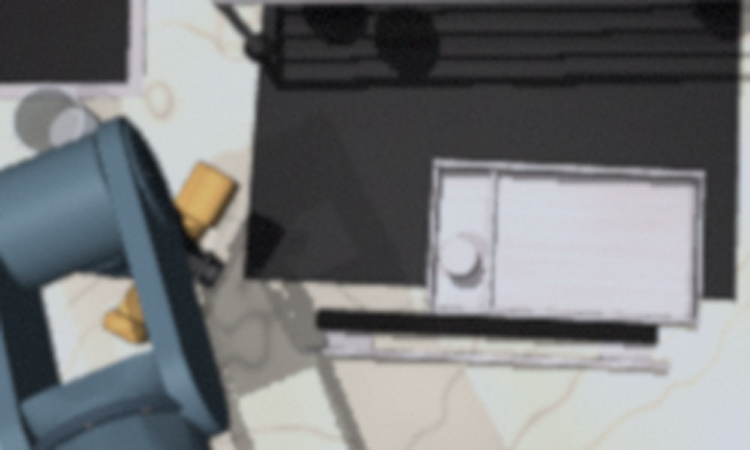

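The muddler is held level at about +5 mm from its centre, and the tray front is about 4 mm into the buffer. Now I'll carry it over the slot.

carry_out --deltas '[[[30,-17.8,0],[0,0,0],1],[[43.5,-25.9,0],[0,0,0],1],[[43.5,-25.9,0],[0,0,0],1],[[43.5,-25.9,0],[0,0,0],1],[[43.5,-25.9,0],[0,0,0],1],[[43.5,-25.9,0],[0,0,0],1],[[43.5,-25.9,0],[0,0,0],1],[[30,-17.8,0],[0,0,0],1],[[14,-8.1,0],[0,0,0],1],[[0,0,0],[0,0,0],1]]'

```text
time: 22.52
tcp_pos: [0.4448, -0.0852, 0.1509]
ee_rot: [-0.494, 0.87, 0.001, -0.0]
ft_force: [-0.3, -0.2, -1.3]
opening: 0.0288
```

carry_out --deltas '[[[0,0,0],[0,0,9],1],[[0,0,0],[0,0,9],1],[[0,0,0],[0,0,9],1],[[0,0,0],[0,0,9],1],[[0,0,0],[0,0,9],1],[[0,0,0],[0,0,9],1],[[0,0,0],[0,0,9.2],1],[[0,0,0],[0,0,0],1],[[0,0,0],[0,0,0],1]]'

```text
time: 23.65
tcp_pos: [0.4451, -0.084, 0.1514]
ee_rot: [0.032, 0.999, 0.0, -0.0]
ft_force: [0.0, -0.3, -0.6]
opening: 0.0291
```

```bash
python3 - <<'E'
from tr import *
p,r,s=pose();M=r.as_matrix()
print(s['time'],p,np.degrees(np.arctan2(M[1,0],M[0,0])),to([.4449,-.0857,.08],p,r),s['opening'],s['ft_force'],s['joint_positions'])
a=get_image('side')['img'];b=get_image('top')['img']
f=lambda i:cv2.resize(i,None,fx=3,fy=3,interpolation=cv2.INTER_CUBIC)
cv2.imwrite('pics/s13.png',f(a[120:300,200:410]))
cv2.imwrite('pics/t13.png',f(b[150:300,200:450]))
E
```

```text
23.65 [ 0.44514018 -0.08399332  0.15137187] 176.33306589580897 [ 0.1 -1.8 71.4] 0.029064441462271252 [ 0.01892448 -0.28497317 -0.63058524] [-4.49821045e-01 -3.67003161e-03  1.97951041e+00  3.78006123e-04
  1.16634336e+00  2.75562294e+00]
```

View pics/s13.png

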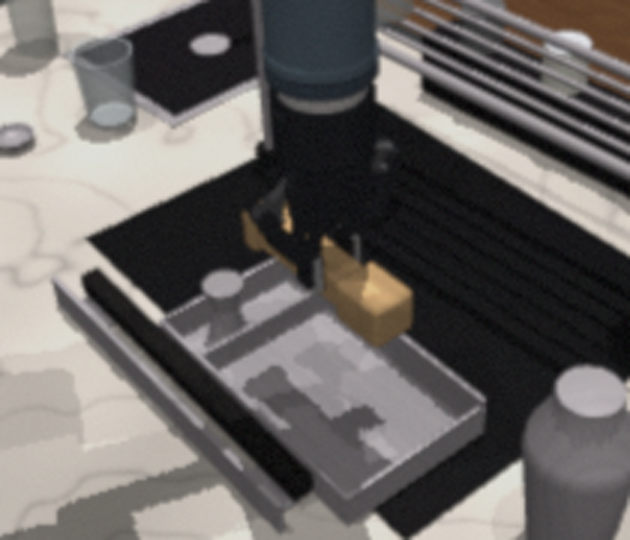

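View pics/t13.png

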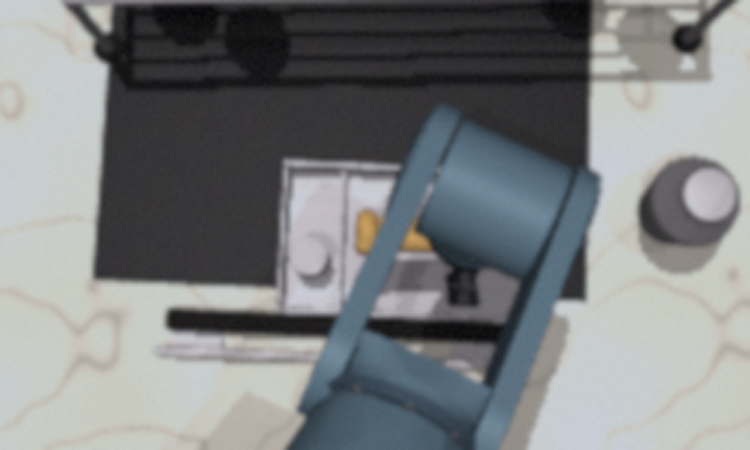

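```bash
python3 - <<'E'
from tr import *
T=lambda x,y:(200+x/3-.33,150+y/3-.33)
print('butt end top',back('top',*T(357,217),.178), back('top',*T(357,253),.178))
print('div',back('top',*T(344,172),.03),back('top',*T(340,300),.03))
S=lambda x,y:(200+x/3-.33,120+y/3-.33)
print('head end',back('side',*S(412,288),.178),back('side',*S(376,312),.178))
E
```

```text
butt end top [0.46134116 0.00710153 0.178     ] [0.42933667 0.00765657 0.178     ]
div [0.52066743 0.01921819 0.03      ] [0.39314885 0.02521092 0.03      ]
head end [ 0.46145733 -0.15876317  0.178     ] [ 0.42404004 -0.15884834  0.178     ]
```

carry_out --deltas '[[[0,-4,15],[0,0,0],1],[[0,0,25],[0,0,0],1],[[0,0,25],[0,0,0],1],[[0,0,20],[0,0,0],1],[[0,0,15],[0,0,0],1],[[0,0,10],[0,0,0],1],[[0,0,8],[0,0,0],1],[[0,0,6],[0,0,0],1],[[0,0,4],[0,0,0],1],[[0,0,0],[0,0,0],1],[[0,0,0],[0,0,0],1]]'

```text
time: 25.12
tcp_pos: [0.4452, -0.089, 0.0239]
ee_rot: [0.034, 0.999, -0.0, 0.0]
ft_force: [0.2, 0.1, -1.0]
opening: 0.029
```

carry_out --deltas '[[[0,0,3],[0,0,0],1],[[0,0,1.5],[0,0,0],1],[[0,0,0],[0,0,0],1]]'

```text
time: 25.5
tcp_pos: [0.4448, -0.0888, 0.0189]
ee_rot: [0.034, 0.999, 0.0, -0.0]
ft_force: [-0.2, 0.1, -0.9]
opening: 0.0291
```

carry_out --deltas '[[[0,0,1],[0,0,0],1],[[0,0,1],[0,0,0],1],[[0,0,0],[0,0,0],1]]'

```text
time: 25.88
tcp_pos: [0.4449, -0.0889, 0.017]
ee_rot: [0.034, 0.999, 0.0, -0.0]
ft_force: [0.1, -0.0, -2.1]
opening: 0.0288
```

carry_out --deltas '[[[0,0,0.7],[0,0,0],1],[[0,0,0.7],[0,0,0],1],[[0,0,0],[0,0,0],1]]'

```text
time: 26.25
tcp_pos: [0.445, -0.0889, 0.0166]
ee_rot: [0.034, 0.999, 0.0, -0.0]
ft_force: [-5.1, 2.2, 12.9]
opening: 0.0288
```

```bash
python3 - <<'E'
from tr import *
p,r,s=pose()
print(s['time'],p,s['ft_force'],s['moment'])
a=get_image('side')['img']
f=lambda i:cv2.resize(i,None,fx=3,fy=3,interpolation=cv2.INTER_CUBIC)
cv2.imwrite('pics/s14.png',f(a[120:300,200:410]))
E
```

```text
26.25 [ 0.44504476 -0.08890279  0.01659405] [-5.1311439   2.21248618 12.9273944 ] [ 0.27584269  0.76610622 -0.09134624]
```

View pics/s14.png

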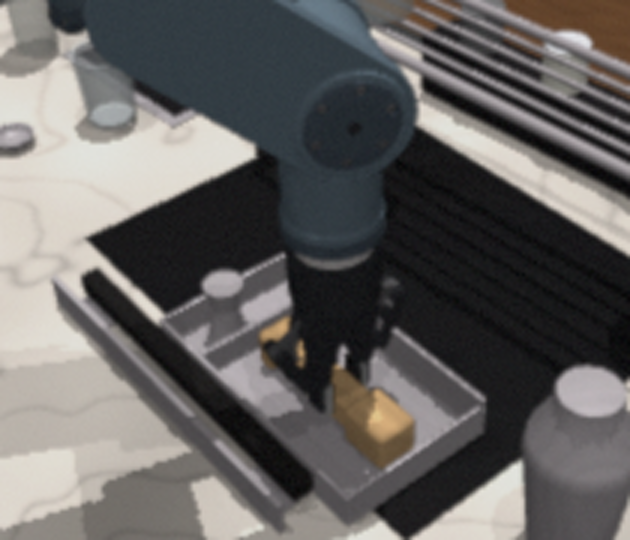

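The muddler rests on the tray floor; contact came at the predicted height. I'll release partially and rise.

carry_out --deltas '[[[0,0,-0.8],[0,0,0],1],[[0,0,0],[0,0,0],0.6],[[0,0,0],[0,0,0],0.4],[[0,0,0],[0,0,0],0.4],[[0,0,0],[0,0,0],0.4],[[0,0,0],[0,0,0],0.4]]'

```text
time: 27.05
tcp_pos: [0.4449, -0.0889, 0.0164]
ee_rot: [0.034, 0.999, 0.0, -0.0]
ft_force: [0.6, 0.0, -0.2]
opening: 0.0512
```

carry_out --deltas '[[[0,0,-5],[0,0,0],0.4],[[0,0,-10],[0,0,0],0.4],[[0,0,-20],[0,0,0],0.4],[[0,0,-35],[0,0,0],0.4],[[0,0,-45],[0,0,0],0.4],[[0,0,-45],[0,0,0],0.4],[[0,0,-45],[0,0,0],0.4],[[0,0,0],[0,0,0],0.4]]'

```text
time: 28.05
tcp_pos: [0.4473, -0.09, 0.2263]
ee_rot: [0.034, 0.999, -0.002, 0.004]
ft_force: [0.7, 1.1, 0.5]
opening: 0.0512
```

carry_out --deltas '[[[0,40,0],[0,0,0],0.4],[[0,50,0],[0,0,0],0.4],[[0,50,0],[0,0,0],0.4],[[0,50,0],[0,0,0],0.4],[[0,50,0],[0,0,0],0.4],[[0,50,0],[0,0,0],0.4],[[0,40,0],[0,0,0],0.4],[[0,0,0],[0,0,0],0.4],[[0,0,0],[0,0,0],0.4]]'

```text
time: 29.18
tcp_pos: [0.4604, 0.1622, 0.2221]
ee_rot: [-0.016, 0.999, 0.046, 0.002]
ft_force: [1.2, 0.8, -1.6]
opening: 0.0512
```

```bash
python3 - <<'E'
from tr import *
p,r,s=pose()
print(s['time'],p,s['ft_force'],s['dq'])
a=get_image('side')['img'];b=get_image('top')['img']
f=lambda i:cv2.resize(i,None,fx=3,fy=3,interpolation=cv2.INTER_CUBIC)
cv2.imwrite('pics/s15.png',f(a[120:300,200:410]))
cv2.imwrite('pics/t15.png',f(b[90:285,190:450]))
cv2.imwrite('pics/t15f.png',b)
E
```

```text
29.175 [0.46042851 0.16216989 0.22210224] [ 1.19294995  0.76795822 -1.56750444] [-0.00840961 -0.00122405  0.00043096  0.00226148 -0.00190384 -0.00107896]
```

View pics/s15.png

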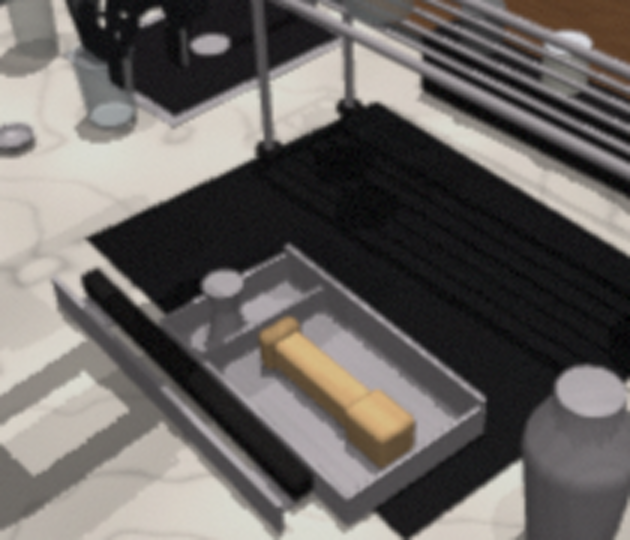

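View pics/t15.png

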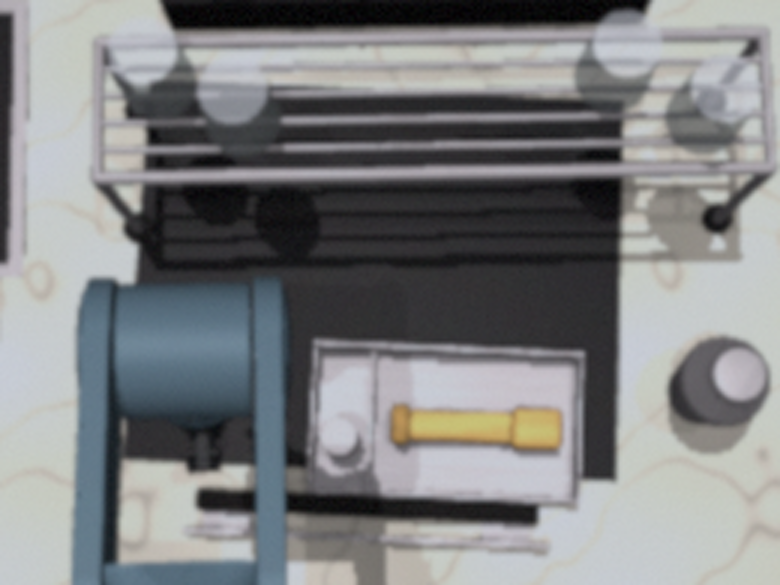

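View pics/t15f.png

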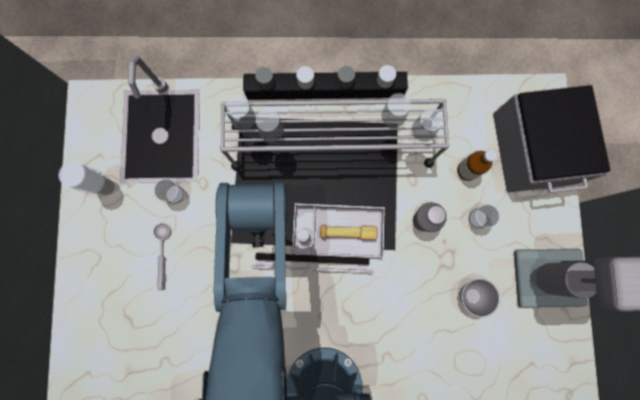

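The muddler lies flat in the long compartment, the jigger is upright, the tray is against the buffer, the bystanders are where they were and the arm is clear. I'll hand it in.

```bash
python3 - <<'E'
from tr import *
tray([(313,340),(585,352),(306,494),(577,506)])
print(job_done())
E
```

```text
C [ 0.44699126 -0.05124271  0.038     ] -3.568447048749478 tcp in tray [0.00027672 0.21372079] front in dock [-0.00414338 -0.06889954] [array([0.531, 0.079, 0.042]), array([ 0.514, -0.192,  0.042]), array([0.379, 0.087, 0.034]), array([ 0.363, -0.179,  0.034])]
tool heading -88.17576203240348
the job is handed in; nothing more can be done
None
```

The job is handed in at about 29 s of the 72 s allowed; it reports no verdict, so the checks below are my own.

**What I did:** I hooked the open fingers behind the tray's far lip at a 43° slant under the rack and drew the tray out, turning it square to the dock. I pressed it into the buffer, then backed out. I then gripped the muddler, lifted it to about 0.15 m, lowered it into the long compartment until it touched the floor, and released it.

**Last checks:**
- **Tray position:** its front is about 4 mm into the buffer, about 69 mm off the dock's middle (limit 120 mm). It is square within about 0.5°.
- **Muddler:** it lies flat near the middle of the long compartment in the last pictures.
- **Other things:** the jigger is upright, and the shaker, tumblers, syrup and spoon look unmoved. I did not measure them.
- **Arm:** it is clear of everything, and no rack contact showed in the wrist force.

**What disagreed or went off plan:**
- **Joint 6:** the first approach ran it up to its limit, so I backed off and used the half-turned grasp. It reached the limit again while I moved away at the end, which only tilted the empty hand slightly.
- **Muddler position:** the two cameras differed by about 3 mm, so I averaged them. The grasp still held it level.
- **Force at touchdown:** the wrist force rose briefly to about 13 N when the muddler touched the tray floor.

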